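# Back off the ratchet press to the next box size

### The job

The glued carton in the small ratchet press is done, so open the press to the next size. Tip the blue lever over so that the pawl lifts out of the toothed wheel and stays up, push the wheel's orange knob round clockwise (seen from above) until the red pointer on the jaw is level with the green marker on the scale, then tip the lever back so that the pawl lies down in the teeth again. Leave the carton standing in the press.

Things in the scene. Friction and masses are not known exactly. Their poses are not given: they have to be found in the camera images.
- press: Grey press fixed to the desk. Origin at desk level under the wheel's axle, z up, y from the wheel to jaw and carton, x roughly away from the robot. In its frame (mm) the 10 mm base plate spans x -104 to 86, y -95 to 185. The jaw (aluminium, 62 high) starts at y 126 to 140 and moves toward the wheel as the press opens; the fixed fence (71 high) is at y 167 to 181.
- axle (a point): Top of the wheel's hub, 48 mm above the desk, on its upright axis. The wheel is a steel disc 152 mm across lying flat; its hub is 30 mm across; thirty saw teeth stand on its upper face between radius 60 and 76 mm, crests 41 mm above the desk.
- knob (a point): Centre of the top of the orange knob, an upright round pin 16 mm in diameter on the wheel, 45 mm from its axle, reaching from 38 to 84 mm above the desk. It starts 135 degrees counter-clockwise from the press's +x (toward +y) and goes clockwise as the press opens. The wheel is stiff (about 2 N at the knob) and stays where it is left.
- wheel (a joint): Angle of the wheel in rad, 0 at the start, growing clockwise seen from above (backwards, opening the press); end stop at 2.8. With the pawl down it cannot turn that way. Each radian draws the jaw 12 mm toward the wheel.
- pivot (a point): Pivot of the steel pawl, 46 mm above the desk, its axis along the press's y, between two cheeks 53 mm high (16 mm to either side). The pawl's arm, 12 mm wide and 52 mm above the desk at its top, points 55 mm from here along the press's +x to the claw that lies in the teeth.
- lever_tip (a point): Top of the pawl's blue thumb lever, a paddle 28 mm wide (along the press's y) and 8 mm thick with a round bead 12 mm thick along its top, standing upright on the pivot from 16 to 58 mm above it: its top is 104 mm above the desk with the pawl down. With the pawl lifted it leans toward the press's -x, 34 degrees from upright.
- pawl (a joint): Pawl angle in rad: 0 with the claw at the bottom of the teeth and the lever upright; up to 0.12 when it rests on a tooth; 0.6 (stop) when fully lifted, the lever leaning toward the press's -x (to the robot). It moves with almost no effort and flops by its own weight: past about 0.35 it falls to the lifted stop and stays, below about 0.3 it falls on the teeth.
- pointer (a point): Outer end of the red pointer on the jaw, at the scale along the press's -x edge; it moves along the press's -y as the wheel is turned backwards.
- marker: Green marker clipped over the white scale, 18 x 6 x 9 mm, fixed; its origin is under its middle and its axes are those of the press. The pointer is level with it when both have the same y along the press; at the start the marker lies 14 to 30 mm from the pointer, toward the wheel.
- carton_mid (a point): Centre of the printed snack carton, 150 x 24 x 82 mm, standing loose on its long narrow side between jaw and fence.

How it is judged:
By the outcome, as a careful person would: the job done as asked, in the order asked, and still so for the second after the job is handed in, with the robot touching nothing.
It also fails if it takes over 51 s, if anything falls off the work surface, if the arm or the gripper's body presses on something with over 40 N, if the wrist force passes 120 N, or if a joint passes its speed limit or range.

### The arm

A 7-joint arm with a two-finger parallel gripper is mounted at the origin on the work surface; the furniture and walls round the work are solid. World frame = base frame: x ahead of the robot, y to its left, z up, the work surface at z = 0. Lengths are in m, angles in rad, forces in N, time in s.
With the tool pointing down it reaches from about 0.4 to 0.85 m from the base axis. Payload 10.4 kg.
Tool frame: the origin (TCP) lies at the very end of the fingers, on their centre line; the grasp point (between the pads) lies 19 mm behind it (r.pinch_z is the distance from the TCP to the grasp point, in m); z points along the fingers, y is the line along which they close (so a half turn about z gives the same grasp; the last joint's range is limited). The gripper opens to 87 mm and grips with 3 to 60 N. Pads are 19 mm wide; open, the fingers measure 117 mm over their backs; the gripper's body (75 mm by 190 mm) begins 51 mm behind the grasp point.
Start: joints at [1.156, 0.332, -0.065, 1.46, 0.022, 1.35, -0.088], TCP at [0.239, -0.578, 0.223] pointing down, gripper open.
Joint ranges: [-2.6, 2.6], [-0.5, 2.12], [-1.47, 1.34], [0.16, 2.42], [-1.27, 4.41], [0.06, 2.06], [-2.6, 2.6]. Speed limits (rad/s): [2.22, 2.22, 2.79, 2.79, 3.14, 3.14, 3.14].

### API

Orientations are given as a unit quaternion [x, y, z, w].
In Python, from bench import sensors, vision, r gives the robot as it stands.
- The arm moves only by the shell command python3 -m crank 'ROWS' [OPENING] [FORCE]. ROWS is JSON, a list of rows, each a list of 2 entries, a list of its own where there are three numbers: the shift along the tool's x, y, z normalised to -1 to 1, where 1 is 3 cm, then the turn about the tool's z normalised to -1 to 1, where 1 is 8 degrees. A call has 1 to 12 rows; each row shifts and turns the commanded pose from where the row before left it, along the tool's axes as they then stand; what a row does not reach is not made up. A row lasts 1/8 s, in which the tool goes at most 62.5 mm and 10.7 degrees, less where a joint would pass 70% of its speed; a pose out of reach is approached as far as the arm can. A call with a number of a shift or a turn outside -1 to 1 is refused whole. A call with a gripper value outside its range is refused whole. OPENING is the opening, from 0 (shut) to 1 (fully open), set as the call begins (- or left out, the last holds). The fingers move at their own pace and stop on an object; FORCE is the grip in N (left out, the last holds). Time passes only in rows, so rows that do not move let the fingers close. It gives the time, the measured TCP pose, the force, the opening and the grip force at its end, in the units of the state.
- sensors.read_state(): the state, without advancing time (a new reading comes with each control period).
- vision.camera(name): name is "side" or "top"; returns the picture (480x640x3 uint8, red, green, blue); there is no depth.
- vision.camera_model(name): a dict with "vertical_fov" (degrees; the focal length in pixels is half the picture's height over the tangent of half this angle, whatever the lens; pixels are square), "cx", "cy" (the principal point, pixels), "dist" ([k1, k2, p1, p2, k3] as OpenCV has them; the pictures are not rectified), "camera_from_world" (4x4, takes a point from world to camera coordinates). Camera axes: x right, y down, z forward; pixel columns grow to the right and rows downward; lengths in m; the calibration is good to about 2 mm. A picture is of the moment at which its call begins. camera_model takes no time and is no camera call.
- r.close_job(): hands the job in; it is judged then, once.
The state is a dict: "time": time; "joint_positions": joint angles; "joint_vel": joint speeds; "joint_torque": joint torques, N m; "ee_pos": TCP position; "eef_rot": TCP orientation; "ft_force": force on the tool from outside, world axes, zero at the start; "torque": the same for the moment, N m; "width": finger opening in m; "grip_force": force on a finger pad.
Only numpy, scipy, OpenCV 4.12 (cv2) and the standard library are available. Lean on these libraries where they do the work, as an engineer would, in place of code of your own. Each camera call takes 0.05 s, during which the arm holds its last target. There are 200 camera calls.

## Working session

There is one attempt and no reset: what is moved stays moved. The work goes in short steps, Python scripts to look and compute and a shell command to move; the robot and the scene stay as the last step left them, time stands still between calls to the robot, and variables do not carry over. Pictures are saved under pics/ and viewed, at most 13 in all, crops included, and the job is handed in when it is done.

```bash
ls; mkdir -p pics; python3 - <<'E'
from bench import sensors,vision,r
import cv2,json
for n in("top","side"):
    cv2.imwrite(f"pics/{n}0.png",vision.camera(n)[:,:,::-1]); m=vision.camera_model(n); print(n,m)
s=sensors.read_state();print(s["time"],s["ee_pos"],s["eef_rot"],s["width"])
E
```

```text
pics
top {'vertical_fov': 53.1696110157839, 'cx': 315.62430297875267, 'cy': 239.80419718243365, 'dist': array([-0.01718852,  0.        ,  0.        ,  0.        ,  0.        ]), 'camera_from_world': array([[ 7.29049158e-04, -9.99930561e-01,  1.17618416e-02,
        -2.13293857e-01],
       [-9.85566542e-01, -2.70960389e-03, -1.69266799e-01,
         5.36858626e-01],
       [ 1.69286916e-01, -1.14686737e-02, -9.85500081e-01,
         8.32336230e-01],
       [ 0.00000000e+00,  0.00000000e+00,  0.00000000e+00,
         1.00000000e+00]])}
side {'vertical_fov': 47.258985174126735, 'cx': 318.29153310360465, 'cy': 236.92349144589937, 'dist': array([-0.00639983,  0.        ,  0.        ,  0.        ,  0.        ]), 'camera_from_world': array([[-0.99885446,  0.04731954,  0.00711526,  0.51859571],
       [ 0.0208408 ,  0.5640468 , -0.82547978,  0.17797963],
       [-0.04307467, -0.82438587, -0.56438684,  0.77113694],
       [ 0.        ,  0.        ,  0.        ,  1.        ]])}
0.1 [ 0.23853404 -0.57733176  0.22184384] [ 9.80868302e-01  1.94671520e-01 -1.47703118e-04 -5.92712237e-04] 0.0870574298800177
```

View pics/top0.png

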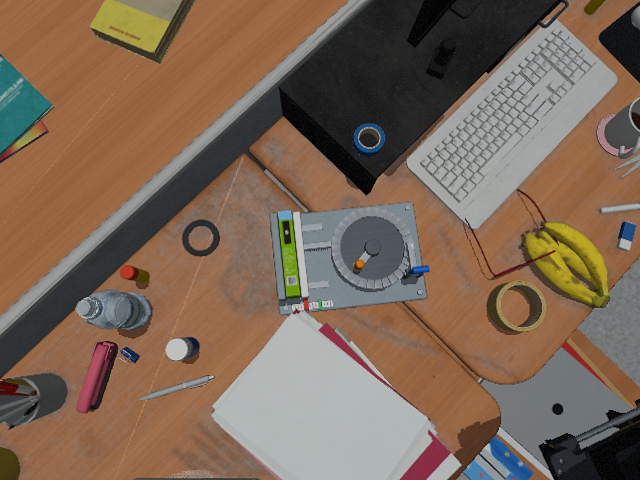

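View pics/side0.png

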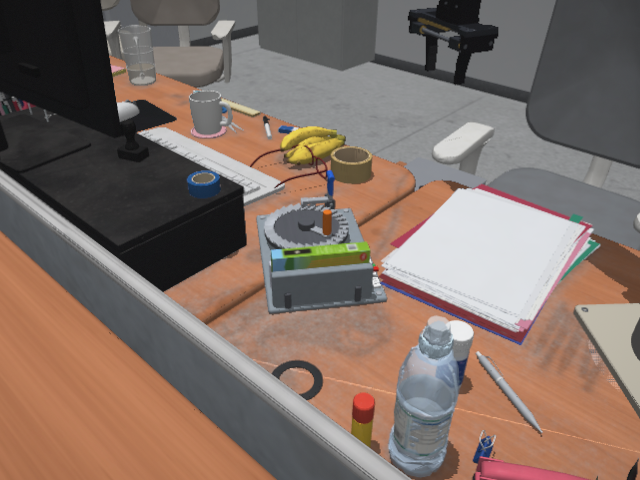

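The top picture shows the press: hub about (372,247), knob (359,265), lever (420,268), pointer and marker about (312,304). The side picture shows the lever at (331,183) and the knob at (327,222). Enlarging both.

```bash
python3 - <<'E'
import cv2
a=cv2.imread("pics/top0.png")[195:320,265:435];cv2.imwrite("pics/tc.png",cv2.resize(a,None,fx=4.7,fy=4.7,interpolation=cv2.INTER_CUBIC))
a=cv2.imread("pics/side0.png")[165:315,250:400];cv2.imwrite("pics/sc.png",cv2.resize(a,None,fx=4,fy=4,interpolation=cv2.INTER_CUBIC))
E
```

```text
(no output)
```

View pics/tc.png

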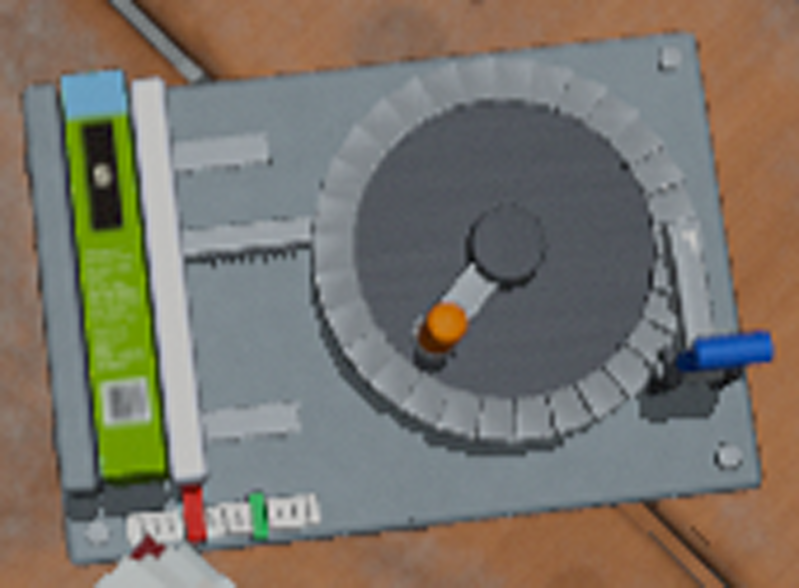

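View pics/sc.png

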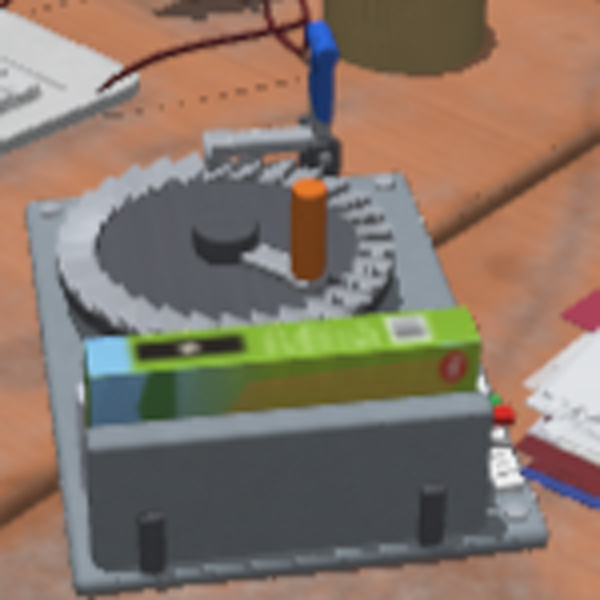

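The enlarged top crop shows hub (508,245), knob top (443,323), lever bead (733,350), red pointer (195,515), green marker (260,515) and the plate corners. The side crop shows the lever top at (320,30), the knob top at (310,187) and the hub at (226,222).

```bash
cat > h.py <<'E'
import numpy as np,cv2
from bench import vision
M={n:vision.camera_model(n) for n in("top","side")}
def K(n):
    m=M[n];f=240/np.tan(np.radians(m["vertical_fov"]/2));return np.array([[f,0,m["cx"]],[0,f,m["cy"]],[0,0,1]])
def at(n,uv,z):
    m=M[n];p=cv2.undistortPoints(np.array([[uv]],float),K(n),m["dist"])[0,0]
    T=m["camera_from_world"];d=T[:3,:3].T@np.r_[p,1];c=-T[:3,:3].T@T[:3,3];return c+d*(z-c[2])/d[2]
def proj(n,P):
    T=M[n]["camera_from_world"];return cv2.projectPoints(np.array(P,float).reshape(-1,3),cv2.Rodrigues(T[:3,:3])[0],T[:3,3],K(n),M[n]["dist"])[0][:,0]
tc=lambda U:(265+(U[0]+.5)/4.7-.5,195+(U[1]+.5)/4.7-.5)
sc=lambda U:(250+(U[0]+.5)/4-.5,165+(U[1]+.5)/4-.5)
def pose(v): # x,y,yaw
    c,s=np.cos(v[2]),np.sin(v[2]);return np.array([[c,-s,v[0]],[s,c,v[1]],[0,0,1]])
E
python3 - <<'E'
from h import *
from scipy.optimize import least_squares
k=45/2**.5
L=[("t",(24,85),86,185,10),("t",(692,35),86,-95,10),("t",(760,485),-104,-95,10),("t",(72,562),-104,185,10),("t",(508,245),0,0,48),("t",(443,323),-k,k,84),
("s",(310,185),-k,k,84),("s",(226,226),0,0,48),("s",(80,592),86,185,0),("s",(548,545),-104,185,10),("s",(398,175),-104,-95,10)]
def W(v,x,y,z):
    q=pose(v)@[x/1e3,y/1e3,1];return [q[0],q[1],z/1e3]
def f(v): return np.concatenate([(proj("top" if c=="t" else "side",W(v,x,y,z))[0]-(tc if c=="t" else sc)(U)) for c,U,x,y,z in L])
s=least_squares(f,[.5,-.3,0],loss="soft_l1");print(s.x,np.degrees(s.x[2]));print(f(s.x).reshape(-1,2).round(1))
v=s.x;np.save("v.npy",v);inv=np.linalg.inv(pose(v))
def P(n,U,z):
    q=at(n,(tc if n=="top" else sc)(U),z/1e3);print(n,U,q.round(4),(inv@[q[0],q[1],1]*1e3).round(1)[:2])
P("top",(733,348),104);P("side",(322,30),104);P("top",(197,515),18);P("top",(260,515),19);P("top",(197,540),18)
P("top",(690,265),52)
E
```

```text
[ 0.525922   -0.31639824  0.10468317] 5.99790390619322
[[-0.4  2.2]
 [ 1.  -1.4]
 [ 0.4  0.6]
 [-1.7 -0.1]
 [-0.2 -0.8]
 [ 0.4 -0.8]
 [ 0.   0.6]
 [ 0.2 -0.5]
 [-2.3  2.4]
 [ 0.8 -2.3]
 [ 2.6 -1.1]]
top (733, 348) [ 0.4781 -0.3903  0.104 ] [-55.2 -68.5]
side (322, 30) [ 0.4793 -0.394   0.104 ] [-54.5 -72.3]
top (197, 515) [ 0.4212 -0.1959  0.018 ] [-91.6 130.8]
top (260, 515) [ 0.4212 -0.2207  0.019 ] [-94.2 106.1]
top (197, 540) [ 0.4114 -0.196   0.018 ] [-101.3  131.7]
top (690, 265) [ 0.5162 -0.3868  0.052 ] [-17. -69.]
```

```bash
python3 -m crank '[[[0,0,0],1],[[0,0,0],1],[[1,-0.53,0],0.06],[[1,-0.53,0],0],[[1,-0.53,0],0],[[1,-0.53,0],0],[[1,-0.53,0],0],[[1,-0.53,0],0],[[1,-0.53,0],0],[[1,-0.53,0],0],[[1,-0.53,0],0],[[0.9,-0.53,0],0]]' 0
cat > st.py <<'E'
from h import *
from bench import sensors
from scipy.spatial.transform import Rotation as R
s=sensors.read_state();v=np.load("v.npy");p=s["ee_pos"];q=np.linalg.inv(pose(v))@[p[0],p[1],1]*1e3
x=R.from_quat(s["eef_rot"]).as_matrix()
print("t",round(s["time"],2),"press",q[:2].round(1),"z",(p[2]*1e3).round(1),"toolx in press deg",np.degrees(np.arctan2(x[1,0],x[0,0])-v[2]).round(2),"tilt",x[2].round(3),"F",np.round(s["ft_force"],1),"w",round(s["width"],4),"g",round(float(s["grip_force"]),1))
E
python3 st.py
```

```text
time: 1.6
ee_pos: [0.5182, -0.3875, 0.222]
eef_rot: [0.999, 0.052, -0.0, -0.0]
ft_force: [0.8, -0.1, 0.2]
width: 0.0005
grip_force: 0.0
t 1.6 press [-15.1 -69.9] z 222.0 toolx in press deg -0.01 tilt [-0.001 -0.001 -1.   ] F [ 0.8 -0.1  0.2] w 0.0005 g 0.0
```

```bash
python3 -m crank '[[[0,0,1],0],[[0,0,1],0],[[0,0,1],0],[[0,0,1],0],[[0,0,0.5],0],[[-0.4,0,0],0],[[-0.3,0,0],0],[[-0.25,0,0],0],[[-0.25,0,0],0],[[-0.25,0,0],0],[[-0.2,0,0],0],[[-0.15,0,0],0]]'; python3 st.py
python3 -m crank '[[[0,0,0],0],[[0,0,0],0],[[0.5,0,0],0],[[0.2,0,-1],0],[[0,0,-1],0]]' 1
python3 - <<'E'
from bench import vision;import cv2,numpy as np
a=vision.camera("top")[195:320,265:435,::-1];b=vision.camera("side")[155:315,250:400,::-1]
cv2.imwrite("pics/p1.png",np.hstack([cv2.resize(a,(476,350)),cv2.resize(b,(320,350))]))
E
```

```text
time: 3.1
ee_pos: [0.4661, -0.3936, 0.088]
eef_rot: [0.999, 0.053, 0.003, 0.0]
ft_force: [17.4, -1.2, -9.4]
width: 0.0003
grip_force: 8.3
t 3.1 press [-67.6 -70.5] z 88.0 toolx in press deg 0.04 tilt [ 0.005  0.001 -1.   ] F [17.4 -1.2 -9.4] w 0.0003 g 8.3
time: 3.72
ee_pos: [0.4853, -0.3912, 0.1478]
eef_rot: [0.999, 0.053, -0.0, -0.0]
ft_force: [-1.1, -0.6, -0.6]
width: 0.0425
grip_force: 0.0
```

View pics/p1.png

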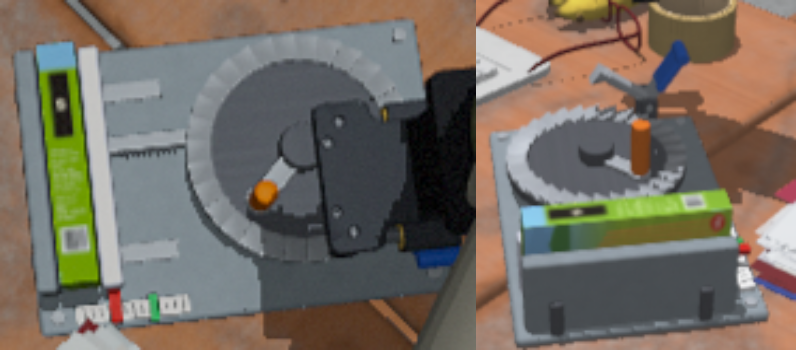

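The pawl is up: the side crop shows the lever leaning back at (675,60) and the claw raised at (600,75). Next is the knob.

```bash
python3 -m crank '[[[0.16,-0.9,0],0],[[0.2,-1,0],0],[[0.2,-1,0],0],[[0,-0.5,0],0],[[0,0,1],0],[[0,0,1],0],[[0,0,1],0],[[0,0,0.05],0]]' 1; python3 st.py
python3 -m crank '[[[0,0,0],0],[[0,0,0],0],[[0,0,0],0],[[0,0,0],0],[[0,0,0],0],[[0,0,0],0]]' 0.1 15; python3 st.py
```

```text
time: 4.82
ee_pos: [0.4888, -0.2884, 0.0538]
eef_rot: [0.999, 0.052, -0.002, -0.001]
ft_force: [0.5, -0.3, -0.1]
width: 0.0867
grip_force: 0.0
t 4.83 press [-34.   31.7] z 53.8 toolx in press deg -0.07 tilt [-0.004 -0.002 -1.   ] F [ 0.5 -0.3 -0.1] w 0.0867 g 0.0
time: 5.58
ee_pos: [0.4907, -0.2886, 0.0561]
eef_rot: [0.999, 0.052, 0.0, 0.0]
ft_force: [-0.0, 0.1, -0.2]
width: 0.0351
grip_force: 0.0
t 5.58 press [-32.2  31.3] z 56.1 toolx in press deg -0.03 tilt [ 0.  0. -1.] F [-0.   0.1 -0.2] w 0.0351 g 0.0
```

```bash
python3 -m crank '[[[0,0,0],0],[[0,0,0],0],[[0,0,0],0],[[0,0,0],0]]' 0.1 15; python3 st.py
```

```text
time: 6.08
ee_pos: [0.4906, -0.2886, 0.056]
eef_rot: [0.999, 0.052, -0.0, -0.0]
ft_force: [-0.0, 1.1, 0.8]
width: 0.0158
grip_force: 15.0
t 6.08 press [-32.2  31.4] z 56.0 toolx in press deg -0.02 tilt [-0. -0. -1.] F [-0.   1.1  0.8] w 0.0158 g 15.0
```

Gripped (15.8 mm on a 16 mm pin). Swinging clockwise.

```bash
python3 -m crank '[[[0.2,-0.17,0],0],[[0.227,-0.13,0],0],[[0.247,-0.09,0],0],[[0.257,-0.043,0],0]]'; python3 st.py;  python3 -m crank '[[[0.26,0,0],0],[[0.257,0.043,0],0],[[0.247,0.09,0],0],[[0.227,0.13,0],0],[[0.2,0.17,0],0],[[0,0,0],0]]'; python3 st.py
python3 - <<'E'
from bench import vision;import cv2,numpy as np
a=vision.camera("top")[195:320,265:435,::-1]
cv2.imwrite("pics/full2.png",a)
cv2.imwrite("pics/p2.png",cv2.resize(a,None,fx=4.7,fy=4.7,interpolation=cv2.INTER_CUBIC))
E
```

```text
time: 6.58
ee_pos: [0.5162, -0.2733, 0.0559]
eef_rot: [0.999, 0.051, -0.001, 0.0]
ft_force: [-4.6, -1.1, 2.7]
width: 0.0154
grip_force: 15.0
t 6.58 press [-5.2 43.8] z 55.9 toolx in press deg -0.1 tilt [-0.002  0.    -1.   ] F [-4.6 -1.1  2.7] w 0.0154 g 15.0
time: 7.32
ee_pos: [0.5574, -0.2759, 0.0561]
eef_rot: [0.999, 0.054, 0.002, -0.003]
ft_force: [8.5, 14.6, -0.2]
width: 0.0149
grip_force: 15.4
t 7.33 press [35.5 37. ] z 56.1 toolx in press deg 0.23 tilt [ 0.004 -0.006 -1.   ] F [ 8.5 14.6 -0.2] w 0.0149 g 15.4
```

View pics/p2.png

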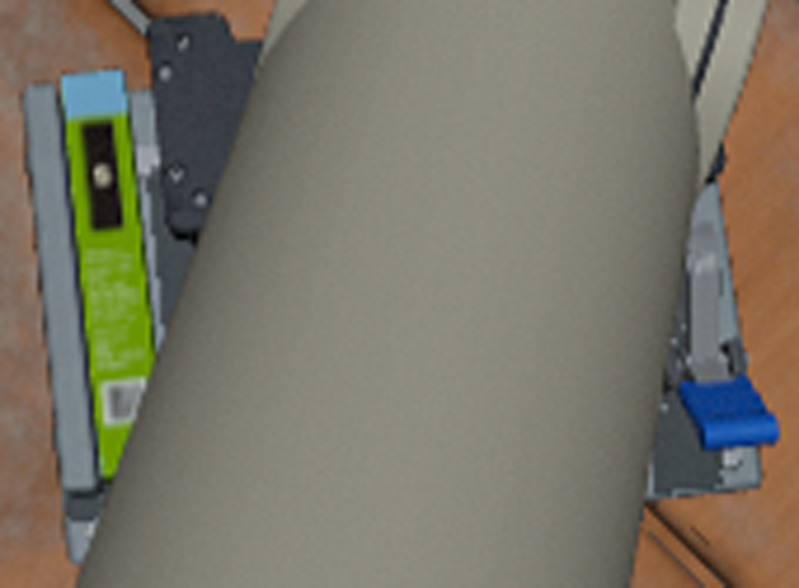

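The top view is blocked by the arm, but it shows the lever (735,420) still tipped and the carton standing. There's an unexpected 17 N on the tool, so I'll check the side view.

```bash
python3 - <<'E'
from bench import vision,sensors;import cv2,numpy as np
a=vision.camera("side")[60:330,130:430,::-1]
cv2.imwrite("pics/p3.png",cv2.resize(a,None,fx=2.2,fy=2.2,interpolation=cv2.INTER_CUBIC))
s=sensors.read_state();print(np.round(s["joint_positions"],3),np.round(s["torque"],2),np.round(s["joint_torque"],1))
E
python3 st.py
```

```text
[ 0.578  0.475 -0.24   1.638  0.118  1.042 -1.157] [ 3.25 -1.75 -0.19] [ 10.1 -67.3   7.2 -34.3   4.8   1.1   0.2]
t 7.42 press [35.5 37. ] z 56.1 toolx in press deg 0.24 tilt [ 0.004 -0.006 -1.   ] F [ 6.8 14.8 -0.3] w 0.015 g 15.4
```

View pics/p3.png

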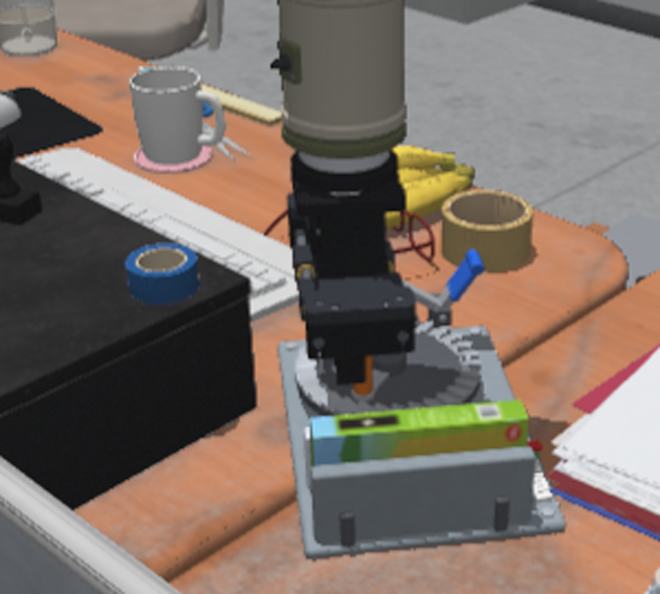

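The pin sits at the back edge of the pads: they slid along it, and the knob is only at about 55°. I'll open slightly, recentre and grip harder.

```bash
python3 -m crank '[[[-0.17,-0.19,0],0],[[0,0,0],0],[[0,0,0],0],[[0,0,0],0],[[0,0,0],0]]' 0.4; python3 st.py; python3 -m crank '[[[0,0,0],0],[[0,0,0],0],[[0,0,0],0],[[0,0,0],0]]' 0.1 40; python3 st.py
python3 - <<'E'
from bench import vision;import cv2,numpy as np
a=vision.camera("side")[165:315,250:400,::-1];b=vision.camera("top")[195:320,265:435,::-1]
cv2.imwrite("pics/p4.png",cv2.resize(a,None,fx=4,fy=4,interpolation=cv2.INTER_CUBIC))
E
```

```text
time: 8.05
ee_pos: [0.5483, -0.2772, 0.0561]
eef_rot: [0.999, 0.052, 0.0, 0.0]
ft_force: [-0.0, -0.0, 0.7]
width: 0.0346
grip_force: 0.0
t 8.05 press [26.4 36.6] z 56.1 toolx in press deg -0.05 tilt [ 0.  0. -1.] F [-0.  -0.   0.7] w 0.0346 g 0.0
time: 8.55
ee_pos: [0.5487, -0.2758, 0.0561]
eef_rot: [0.999, 0.052, 0.0, -0.001]
ft_force: [0.6, 4.5, 0.8]
width: 0.0147
grip_force: 40.0
t 8.55 press [26.9 38. ] z 56.1 toolx in press deg 0.01 tilt [ 0.    -0.001 -1.   ] F [0.6 4.5 0.8] w 0.0147 g 40.0
```

View pics/p4.png

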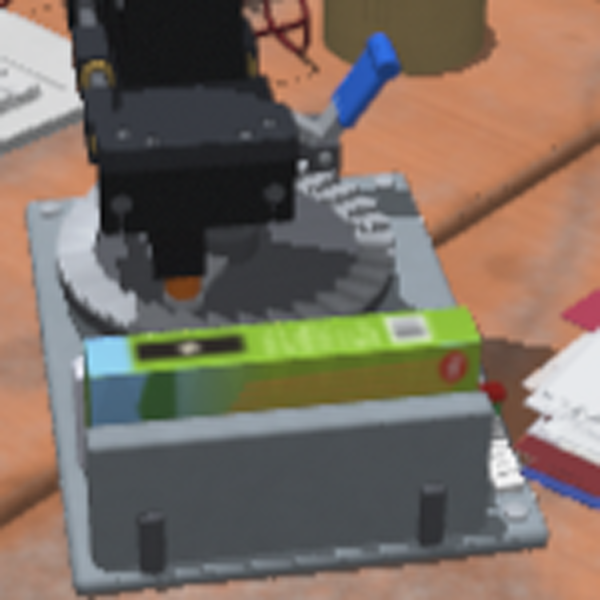

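The side crop shows the pin at (183,290) centred in the fingers, the lever (370,70) still tipped and the carton upright. Continuing the swing.

```bash
python3 -m crank '[[[0.1,0.06,0],0],[[0.11,0.063,0],0],[[0.09,0.1,0],0],[[0.083,0.093,0],0],[[0.07,0.11,0],0],[[0.07,0.113,0],0],[[0,0,0],0],[[0,0,0],0]]'; python3 st.py
```

```text
time: 9.65
ee_pos: [0.5671, -0.2878, 0.056]
eef_rot: [0.999, 0.053, 0.001, -0.002]
ft_force: [4.1, 11.4, 0.4]
width: 0.0149
grip_force: 40.0
t 9.65 press [44.  24.2] z 56.0 toolx in press deg 0.1 tilt [ 0.002 -0.004 -1.   ] F [ 4.1 11.4  0.4] w 0.0149 g 40.0
```

```bash
python3 -m crank '[[[0,-0.1,0],0],[[0,0,0],0],[[0,0,0],0],[[0,0,-1],0],[[0,0,-1],0],[[0,0,-1],0],[[-1,1,0],0],[[-1,1,0],0],[[-1,1,0],0],[[0,0.1,0],0],[[0,0,0],0]]' 0.5; python3 st.py
python3 - <<'E'
from bench import vision;import cv2,numpy as np
b=vision.camera("top")[195:320,265:435,::-1];cv2.imwrite("pics/top5.png",b)
cv2.imwrite("pics/p5.png",cv2.resize(b,None,fx=4.7,fy=4.7,interpolation=cv2.INTER_CUBIC))
E
```

```text
time: 11.02
ee_pos: [0.4856, -0.3902, 0.146]
eef_rot: [0.999, 0.052, 0.0, -0.0]
ft_force: [-0.3, 0.3, 0.2]
width: 0.0435
grip_force: 0.0
t 11.03 press [-47.8 -69.2] z 146.0 toolx in press deg -0.05 tilt [ 0. -0. -1.] F [-0.3  0.3  0.2] w 0.0435 g 0.0
```

View pics/p5.png

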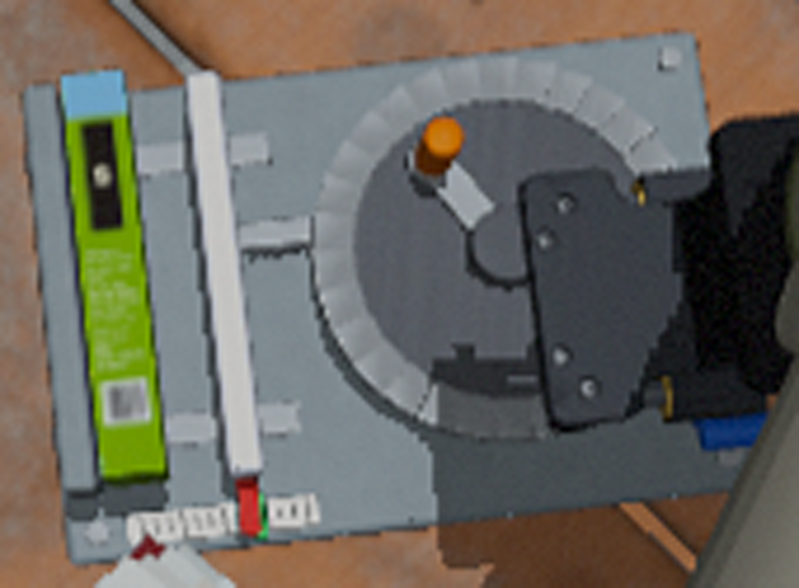

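The pointer is now at (249,507), just short of the green marker at (260,515). The knob top is at (443,137), the carton is standing and the pawl is up. I'll enlarge the pointer area to measure the rest.

```bash
python3 - <<'E'
import cv2,numpy as np
t0=cv2.imread("pics/top0.png");t5=cv2.imread("pics/top5.png");s0=cv2.imread("pics/side0.png")
z=lambda a:cv2.resize(a,None,fx=10,fy=10,interpolation=cv2.INTER_CUBIC)
A=z(t0[293:315,295:335]);B=z(t5[98:120,30:70]);C=z(s0[255:277,360:400])
cv2.imwrite("pics/p6.png",np.vstack([np.hstack([A,B]),np.hstack([C,C*0])]))
E
```

```text
(no output)
```

View pics/p6.png

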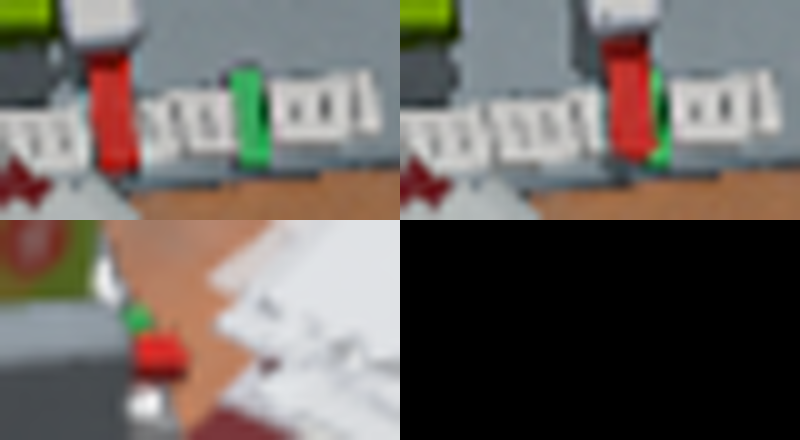

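The left panel (start) shows the pointer at col 114 and the marker at 249, on row 120. The right panel (now) shows the pointer at col 231, overlapping the marker's left edge.

```bash
python3 - <<'E'
from h import *
v=np.load("v.npy");inv=np.linalg.inv(pose(v))
def P(n,uv,z):
    q=at(n,uv,z/1e3);return (inv@[q[0],q[1],1]*1e3)[:2].round(1)
A=lambda U:(295+U[0]/10-.45,293+U[1]/10-.45)
S=lambda U:(360+U[0]/10-.45,255+(U[1]-220)/10-.45)
for z in(19,22,25,28): print(z,"marker",P("top",A((250,115)),z),"ptr0",P("top",A((120,163)),z),"ptr",P("top",A((236,153)),z),"mid0",P("top",A((114,115)),z),"mid",P("top",A((230,105)),z),"side ptr0",P("side",S((184,343)),z),"side mk",P("side",S((138,318)),z))
for z in(84,): print(P("top",tc((443,137)),z),P("top",tc((443,323)),z))
E
```

```text
19 marker [-93.9 106.7] ptr0 [-100.2  131.6] ptr [-100.5  110.1] mid0 [-91.3 131.8] mid [-91.7 110.2] side ptr0 [-105.5  114.1] side mk [-99.4 106.2]
22 marker [-94.  106.8] ptr0 [-100.2  131.6] ptr [-100.6  110.1] mid0 [-91.4 131.8] mid [-91.8 110.3] side ptr0 [-104.3  117.9] side mk [-98.3 110.1]
25 marker [-94.1 106.9] ptr0 [-100.3  131.5] ptr [-100.7  110.2] mid0 [-91.5 131.8] mid [-91.9 110.4] side ptr0 [-103.2  121.7] side mk [-97.2 113.9]
28 marker [-94.2 107. ] ptr0 [-100.4  131.5] ptr [-100.8  110.2] mid0 [-91.6 131.7] mid [-92.  110.4] side ptr0 [-102.   125.5] side mk [-96.1 117.7]
[36.7 24.3] [-33.2  32.7]
```

```bash
python3 -m crank '[[[0.93,-1,0],0],[[1,-1,0],0],[[0.9,-1,0],0],[[0,-0.12,0],0],[[0,0,1],0],[[0,0,1],0],[[0,0,1],0],[[0,0,0],0]]' 0.5; python3 -m crank '[[[0,0,0],0],[[0,0,0],0],[[0,0,0],0],[[0,0,0],0],[[0,0,0],0],[[0,0,0],0]]' 0.1 30; python3 st.py; python3 -m crank '[[[0.06,0.11,0],0],[[0.055,0.12,0],0],[[0.04,0.12,0],0],[[0,0,0],0],[[0,0,0],0]]'; python3 st.py
```

```text
time: 12.08
ee_pos: [0.5586, -0.2873, 0.0539]
eef_rot: [0.999, 0.052, -0.002, -0.001]
ft_force: [0.9, -0.3, 1.0]
width: 0.0433
grip_force: 0.0
time: 12.82
ee_pos: [0.5606, -0.2884, 0.0567]
eef_rot: [0.999, 0.052, 0.0, 0.0]
ft_force: [-0.8, 1.3, 6.3]
width: 0.0146
grip_force: 30.0
t 12.82 press [37.4 24.3] z 56.7 toolx in press deg -0.03 tilt [ 0.001  0.001 -1.   ] F [-0.8  1.3  6.3] w 0.0146 g 30.0
time: 13.45
ee_pos: [0.5671, -0.2962, 0.0567]
eef_rot: [0.999, 0.053, 0.001, -0.001]
ft_force: [0.7, 6.1, 6.1]
width: 0.0149
grip_force: 30.0
t 13.45 press [43.  15.8] z 56.7 toolx in press deg 0.04 tilt [ 0.002 -0.002 -1.   ] F [0.7 6.1 6.1] w 0.0149 g 30.0
```

```bash
python3 -m crank '[[[0.02,0.05,0],0],[[0.01,0.05,0],0],[[0,0,0],0],[[0,0,0],0]]'; python3 st.py
```

```text
time: 13.95
ee_pos: [0.5686, -0.2984, 0.0567]
eef_rot: [0.999, 0.053, 0.001, -0.001]
ft_force: [2.1, 6.5, 5.7]
width: 0.0151
grip_force: 30.0
t 13.95 press [44.3 13.4] z 56.7 toolx in press deg 0.07 tilt [ 0.002 -0.003 -1.   ] F [2.1 6.5 5.7] w 0.0151 g 30.0
```

```bash
python3 -m crank '[[[0,-0.05,0],0],[[0,0,0],0]]';  python3 -m crank '[[[0,0,0],0],[[0,0,0],0],[[0,0,0],0],[[0,0,-1],0],[[0,0,-1],0],[[0,0,-1],0],[[-1,1,0],0],[[-1,1,0],0],[[-1,0.75,0],0],[[0,0,0],0],[[0,0,0],0]]' 0.5; python3 st.py
python3 - <<'E'
from bench import vision;import cv2,numpy as np
b=vision.camera("top")[195:320,265:435,::-1];cv2.imwrite("pics/top7.png",b)
z=lambda a,k:cv2.resize(a,None,fx=k,fy=k,interpolation=cv2.INTER_CUBIC)
B=z(b[98:120,30:70],10)
A=z(b,3)
o=np.zeros((600,515,3),np.uint8);o[:220,:400]=B;o[222:222+A.shape[0],:A.shape[1]]=A[:378]
cv2.imwrite("pics/p7.png",o)
E
```

```text
time: 14.2
ee_pos: [0.5683, -0.298, 0.0567]
eef_rot: [0.999, 0.053, 0.001, -0.001]
ft_force: [2.8, 5.2, 4.6]
width: 0.0151
grip_force: 30.0
time: 15.58
ee_pos: [0.4863, -0.3906, 0.146]
eef_rot: [0.999, 0.052, 0.0, -0.0]
ft_force: [0.1, -0.5, -0.7]
width: 0.0433
grip_force: 0.0
t 15.57 press [-47.2 -69.7] z 146.0 toolx in press deg -0.02 tilt [ 0. -0. -1.] F [ 0.1 -0.5 -0.7] w 0.0433 g 0.0
```

View pics/p7.png

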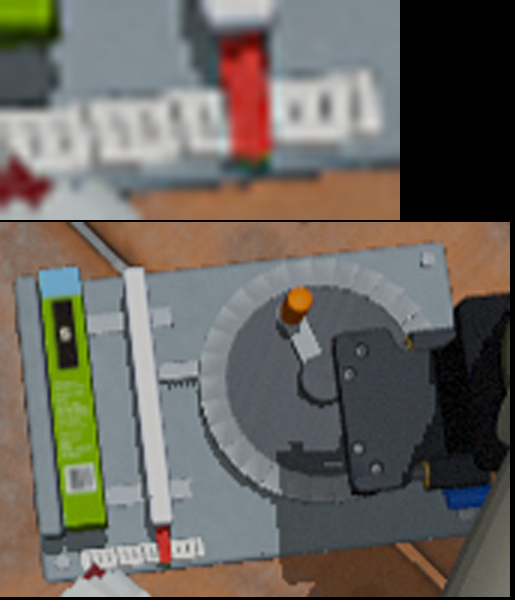

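Pointer and marker now overlap in the picture (pointer col about 247, marker 250). I'll check to sub-pixel by colour.

```bash
python3 - <<'E'
from h import *
v=np.load("v.npy");inv=np.linalg.inv(pose(v))
t0=cv2.imread("pics/top0.png")[195:320,265:435]
def cen(a,ch):
    a=a[98:113,30:70].astype(float);o=[c for c in range(3) if c!=ch]
    w=np.clip(a[:,:,ch]-a[:,:,o].max(2)-25,0,None)
    Y,X=np.mgrid[:w.shape[0],:w.shape[1]]
    if ch==1: w[:,:18]=0
    else: w[:,:8]=0
    u=(w*X).sum()/w.sum()+30+265;r=(w*Y).sum()/w.sum()+98+195
    q=at("top",(u,r),.021);return round(u,2),round(r,2),(inv@[q[0],q[1],1]*1e3)[:2].round(2)
print("green0",cen(t0,1));print("red0",cen(t0,2))
for n in("top5","top7"):print(n,cen(cv2.imread(f"pics/{n}.png"),2))
E
```

```text
green0 (np.float64(319.62), np.float64(303.6), array([-93.14, 106.59]))
red0 (np.float64(305.77), np.float64(302.94), array([-89.3, 131.9]))
top5 (np.float64(317.51), np.float64(302.43), array([-90.62, 110.23]))
top7 (np.float64(319.25), np.float64(302.18), array([-90.49, 106.99]))
```

```bash
python3 -m crank '[[[-1,0,0],0],[[-1,0,0],0],[[-0.8,0,0],0],[[0,0,0],0],[[0,0,0],0],[[0,0,1],0],[[0,0,0.9],0],[[0,0,0.2],0],[[0,0,0],0]]' 0 10; python3 st.py; python3 -m crank '[[[0.4,0,0],0],[[0.3,0,0],0],[[0.2,0,0],0],[[0.2,0,0],0],[[0.2,0,0],0],[[0.2,0,0],0],[[0.2,0,0],0],[[0,0,0],0]]'; python3 st.py; python3 -m crank '[[[-0.5,0,0],0],[[-1,0,0],0],[[0,0,-1],0],[[0,0,-1],0],[[-1,1,0],0],[[-1,1,0],0],[[0,0,0],0],[[0,0,0],0]]'
python3 - <<'E'
from bench import vision;import cv2,numpy as np
b=vision.camera("top")[195:320,265:435,::-1];cv2.imwrite("pics/top8.png",b)
a=vision.camera("side")[155:315,250:400,::-1]
cv2.imwrite("pics/p8.png",np.hstack([cv2.resize(b,(476,350)),cv2.resize(a,(320,350))]))
E
```

```text
time: 16.75
ee_pos: [0.4033, -0.3994, 0.0833]
eef_rot: [0.999, 0.053, 0.0, -0.0]
ft_force: [0.2, -0.4, -0.3]
width: 0.0006
grip_force: 0.0
t 16.75 press [-130.6  -69.8] z 83.3 toolx in press deg 0.03 tilt [ 0. -0. -1.] F [ 0.2 -0.4 -0.3] w 0.0006 g 0.0
time: 17.75
ee_pos: [0.4537, -0.3942, 0.083]
eef_rot: [0.999, 0.052, 0.0, -0.0]
ft_force: [-0.4, 0.1, 0.3]
width: 0.0001
grip_force: 0.0
t 17.75 press [-80.  -69.9] z 83.0 toolx in press deg 0.0 tilt [ 0. -0. -1.] F [-0.4  0.1  0.3] w 0.0001 g 0.0
time: 18.75
ee_pos: [0.3544, -0.4647, 0.143]
eef_rot: [0.999, 0.052, 0.0, -0.0]
ft_force: [-0.3, -0.4, -0.1]
width: 0.0005
grip_force: 0.0
```

View pics/p8.png

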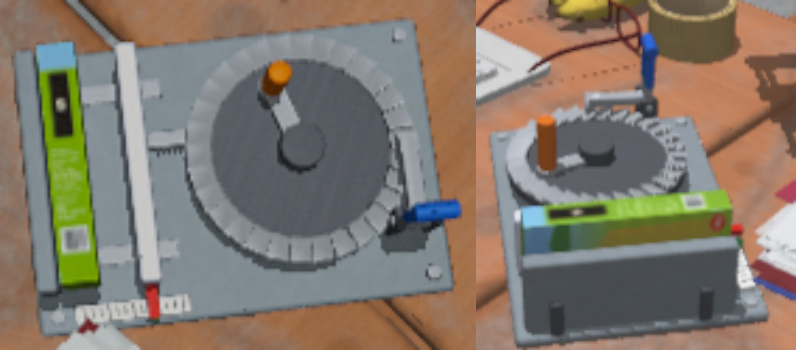

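The lever is upright again (650,60 in the side crop), the pawl lies in the teeth, the pointer covers the marker (152,300) and the carton is standing. The robot is clear of everything, so I'm handing in.

```bash
python3 -c "
from bench import r;print(r.close_job())"
```

```text
the job is handed in; nothing more can be done
None
```

The job is handed in with no verdict shown: the press is open with the pointer measured about 0.4 mm from the marker, the pawl is back in the teeth and the carton is still standing; it took about 19 s of the 51 s allowed.

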